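# Square up a brass blank on the filing board

## Task

Get the brass bar ready for filing: push it along the filing board into the corner, so that one long side sits flush against the back fence and its end against the fixed end cleat, and push the sliding metal dog along its slot until it rests against the bar's other end. Only push: the bar must slide on the board and must not be lifted or tipped. Leave everything else on the bench where it is, and finish with the hand clear.

Things in the scene. Friction and masses are not known exactly. Their poses are not given: they have to be found in the camera images.
- board: Fixed wooden filing board; origin at bench level, x, y, z like the robot's but for its yaw (up to 0.3 rad). Flat top 15 mm up, x -100 to +100, y -190 to +170 mm in its frame. The back fence, a strip along y, has its inner face at x = +70 mm; the end cleat, a strip along x at the +y end, at y = +140 mm. Both stand 20 mm above the top.
- corner_seat (a point): Fixed point of the board where the bar's centre lies once it is home in the corner, long side along the board's y: x = 52, y = 90 mm in the board's frame, 25 mm above the bench.
- blank_center (a point): Centre of the loose rectangular brass bar, 36 x 100 x 20 mm (its own x, y, z; 100 mm long along its y), lying flat on the filing board, about 0.6 kg. This point is 10 mm above the board's top. It starts away from the fence and cleat, turned up to 0.4 rad from the board.
- blank: The same brass bar; origin at the centre of its underside, axes as above.
- dog (a joint): Position of the dog, in m: it slides along the board's +y (towards the end cleat) as the value grows, from 0 to 0.17, with about 1.5 N of friction, and stays where it is left. At 0 its middle is at y = -105 mm of the board; its face meets the end of the bar in the corner at 0.132.
- dog_middle (a point): Middle of the dog: an aluminium block 50 mm (x) by 26 mm (y, the sliding direction) by 32 mm high, standing on the board next to the back fence in a dark slot, its middle at x = 43.5 mm of the board, this point 31 mm above the bench. Push it on its outer (-y) face; it can push the bar's end too.
- post: Round brass post, 26 mm across and 28 mm high, standing on the board near its front right; origin at the centre of its underside. Leave alone.
- stone: Pink whetstone 150 x 30 x 16 mm lying on the bench just left of the board; origin at the centre of its underside. Leave alone.
- file: Hand file, 220 mm long, 22 mm wide, 18 mm high, lying on the bench behind the fence; origin on its underside near its middle, long along its x. Leave alone.
- ring: Steel ring 44 mm across, 22 mm high, on the bench right of the board; origin at the centre of its underside. Leave alone.
- driver: Black-handled screwdriver, about 200 mm long, lying on the bench at the left; long along its x. Leave alone.
- jar: Jar with a black lid, 60 mm across and 60 mm high, on the bench far right or far left; origin at the centre of its underside. Leave alone.
- tin: Tin, 66 mm across and 50 mm high, on the bench where the jar is not (far left or far right); origin at the centre of its underside. Leave alone.
Mind the look-alikes: they are no part of the job. There is more than one size of the blank; the job needs the middle-sized.

How it is judged:
By the outcome, as a careful person would: the job done as asked, in the order asked, and still so for the second after the job is handed in, with the robot touching nothing.
It also fails if it takes over 42 s, if anything falls off the work surface, if the arm or the gripper's body presses on something with over 40 N, if the wrist force passes 120 N, or if a joint passes its speed limit or range.

## Robot

A 7-joint arm with a two-finger parallel gripper is mounted at the origin on the work surface. World frame = base frame: x ahead of the robot, y to its left, z up, the work surface at z = 0. Lengths are in mm, angles in rad, forces in N, time in s.
With the tool pointing down it reaches from about 350 to 900 mm from the base axis. Payload 19.9 kg.
Tool frame: the origin (TCP) lies between the finger pads; the fingertips stand robot.finger_overhang ahead of it and the grasp point (between the pads) lies 3 mm ahead of it (robot.finger_overhang is the distance from the TCP to the fingertips, in mm); z points along the fingers, y is the direction in which the jaws open and shut (so a half turn about z gives the same grasp; the last joint's range is limited). The gripper opens to 85 mm and grips with 20 to 120 N. Pads are 22 mm wide; open, the fingers measure 114 mm over their backs; the gripper's body (76 mm by 85 mm) begins 54 mm behind the grasp point. The pads swing forward as they close: fully open they stand 13 mm farther back than shut.
Start: joints at [1.234, 0.417, -0.01, 1.614, 0.005, 1.111, -0.053], TCP at [182.185, -597.837, 218.36] pointing down, gripper open.
Joint ranges: [-2.81, 2.81], [-0.39, 2.02], [-1.27, 1.25], [0.06, 2.57], [-1.19, 4.33], [0.19, 2], [-2.82, 2.82]. Speed limits (rad/s): [1.89, 1.89, 2.39, 2.39, 3.01, 3.01, 3.01].

## Interface

Orientations are given as a unit quaternion [w, x, y, z].
In Python, from station import robot, cams, order gives the robot as it stands.
- The arm moves only by the tool jog_arm, never from a script. Its argument "targets" is one flat list of numbers, 7 for each row, row after row: the shift along the tool's x, y, z as a fraction of full scale, then the turn, a rotation vector about the tool's x, y, z as a fraction of full scale, then the closure, from -1 (fully open) to 1 (shut), so that 0 is half open. A call has 1 to 5 rows; each row is the pose to reach, as a shift and turn from the pose commanded when the call began, along the tool's axes at that moment; what a row does not reach only later rows make up. Full scale, the value 1, is 12 cm for a shift and 90 degrees for a turn. A row lasts 1/12 s, in which the tool goes at most 41.7 mm and 7.16 degrees, less where a joint would pass 70% of its speed; a pose out of reach is approached as far as the arm can. A call with a number of a shift or a turn outside -1 to 1 is refused whole. A call with a gripper value outside its range is refused whole. The fingers move at their own pace and stop on an object; "force" is the grip in N (left out, the last holds). Time passes only in rows, so rows that repeat a pose let the fingers close. It gives the time, the measured TCP pose, the force and the opening at its end, in the units of the state.
- robot.get_state(): the state, without advancing time (a new reading comes with each control period).
- cams.camera(name): name is "scene" or "top"; returns a dict with "color" (420x560x3 uint8, red, green, blue), "vertical_fov" (degrees; the focal length in pixels is half the picture's height over the tangent of half this angle, whatever the lens; pixels are square), "cx", "cy" (the principal point, pixels), "R" (3x3) and "t" (3): a world point X has camera coordinates R X + t. Camera axes: x right, y down, z forward; pixel columns grow to the right and rows downward; lengths in mm; the calibration is good to about 2 mm. A picture is of the moment at which its call begins. There is no depth.
- order.hand_in(): hands the job in, once; it reports no verdict.
The state is a dict: "time_s": time; "joint_positions": joint angles; "dq": joint speeds; "effort": joint torques, N m; "ee_pos": TCP position; "ee_rot": TCP orientation; "ft_force": force on the tool from outside, world axes, zero at the start; "ft_torque": the same for the moment, N m; "width": opening from 0.0 (shut) to 1.0 (fully open).
Only numpy, scipy, OpenCV 4.12 (cv2) and the standard library are available. Lean on these libraries where they do the work, as an engineer would, in place of code of your own. Each camera call takes 0.05 s, during which the arm holds its last target. There are 200 camera calls.

## Working session

There is one attempt and no reset: what is moved stays moved. The work goes in short steps, Python scripts to look and compute and a tool call to move; the robot and the scene stay as the last step left them, time stands still between calls to the robot, and variables do not carry over. Pictures are saved under pics/ and viewed, about 8 in all and at most 12, crops included, and the job is handed in when it is done.

Besides the shell and the picture viewer there is one more tool, called after ">>>" by a JSON object that holds its "fn" and its "kwargs", one argument or row to a line. jog_arm: Moves the arm, as the interface text tells. Shift numbers are shares of 12 cm and turn numbers shares of 90 degrees, none past 1 either way. Its arguments: {"type":"object","properties":{"targets":{"type":"array","items":{"type":"number"}},"force":{"type":"number"}},"required":["targets"]}

```bash
ls; mkdir -p pics
cat > h.py <<'E'
import numpy as np, cv2
from station import robot, cams, order
def grab(n,fn=None):
    c=cams.camera(n)
    if fn: cv2.imwrite('pics/'+fn,c['color'][:,:,::-1])
    return c
def f(c): return c['color'].shape[0]/2/np.tan(np.radians(c['vertical_fov'])/2)
def ray(c,u,v,z):
    R=np.array(c['R']);t=np.array(c['t']).ravel();o=-R.T@t
    d=R.T@np.array([(u-c['cx'])/f(c),(v-c['cy'])/f(c),1]);return o+d*(z-o[2])/d[2]
def proj(c,X):
    p=np.array(c['R'])@np.array(X)+np.array(c['t']).ravel();return p[:2]/p[2]*f(c)+[c['cx'],c['cy']]
E
python3 - <<'E'
from h import *
for n in('scene','top'):
    c=grab(n,n+'0.png'); R=np.array(c['R']); print(n,c['vertical_fov'],c['cx'],c['cy'],-R.T@np.array(c['t']).ravel(),R.round(2).tolist())
s=robot.get_state(); print(s)
print([a for a in dir(robot) if a[0]!='_'],robot.finger_overhang)
E
```

```text
pics
scene 57.289910667147865 283.9854229337976 207.64669811835086 [1144.38595345  261.29544865  772.471248  ] [[-0.36, 0.93, -0.0], [0.68, 0.26, -0.69], [-0.64, -0.25, -0.72]]
top 49.41376040776009 276.3849656679976 204.09438440454238 [ 195.32642964   17.90480936 1497.62338175] [[-0.01, -1.0, -0.0], [-0.98, 0.01, -0.21], [0.21, -0.0, -0.98]]
{'time_s': 0.1, 'joint_positions': array([ 1.23351321,  0.41793034, -0.01028736,  1.6141013 ,  0.00468201,
        1.11068824, -0.05297622]), 'dq': array([ 0.00029263,  0.00132109, -0.00062794, -0.00204175,  0.00159234,
       -0.00119435,  0.00041199]), 'effort': array([ 2.11255872e-03, -8.65811634e+01,  6.80305604e-01, -4.35642529e+01,
        1.92365481e-02,  4.89005688e-03,  1.23625146e-04]), 'ee_pos': array([ 182.07425321, -597.55763569,  217.81820538]), 'ee_rot': array([-5.38790801e-04,  9.89083117e-01,  1.47357673e-01, -1.18655922e-04]), 'ft_force': array([ 0.70369661, -0.160494  , -0.90945319]), 'ft_torque': array([-0.00884473, -0.00393317, -0.06070256]), 'width': 1.005881037593983}
['MotionError', 'finger_overhang', 'get_state'] 22.0
```

View pics/top0.png

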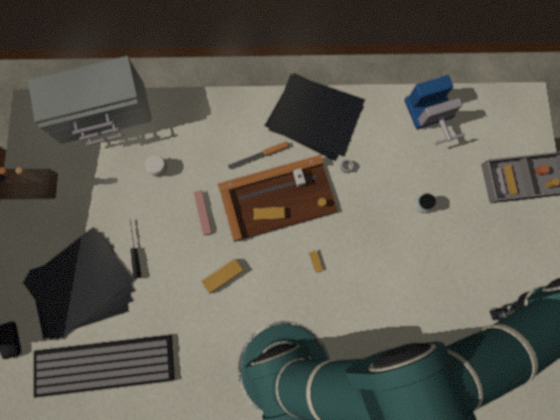

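View pics/scene0.png

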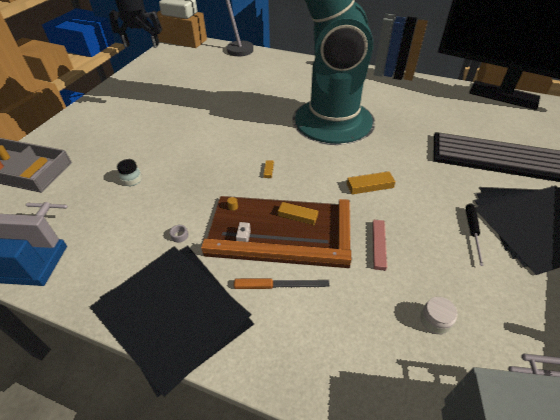

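Top view: the brass bars are at (222,276), the large one on the bench; (316,261), the small one on the bench; and (268,213), the middle one lying on the board. The post is at (322,202) and the white dog at (299,177). I choose (268,213), which is at (298,213) in the scene view. Next I check it in a close crop and measure.

Run:
```python
from h import *
ims=[]
for n,(x0,y0,w,h) in (('top',(205,145,145,105)),('scene',(195,185,170,90))):
    c=grab(n); im=c['color'][:,:,::-1]; hsv=cv2.cvtColor(np.ascontiguousarray(im),cv2.COLOR_BGR2HSV)
    ims.append(cv2.resize(im[y0:y0+h,x0:x0+w],(800,300*800//800 if 0 else int(h*800/w)),interpolation=cv2.INTER_CUBIC)[:300*2])
    m=cv2.inRange(hsv,(14,140,90),(30,255,255))
    for k in cv2.findContours(m,0,2)[0]:
        if cv2.contourArea(k)>25:
            r=cv2.minAreaRect(k); z=35 
            B=np.array([ray(c,*p,z)[:2] for p in cv2.boxPoints(r)])
            print(n,np.round(r[0],1),cv2.contourArea(k),'ctr',B.mean(0).round(1),'edges',np.linalg.norm(B[1]-B[0]).round(),np.linalg.norm(B[2]-B[1]).round(),'angs',[np.degrees(np.arctan2(*(B[i+1]-B[i])[::-1])).round(1) for i in(0,1)])
ims=[cv2.resize(i,None,fx=.62,fy=.62) for i in ims]
o=np.vstack(ims); o=o[:600]; print(o.shape); cv2.imwrite('pics/crop.png',o)
```

```text
top [222.2 275.5] 481.0 ctr [287.2 192.2] edges 124.0 43.0 angs [np.float64(-56.9), np.float64(-146.3)]
top [315.9 261.1] 92.5 ctr [ 328.5 -106.1] edges 19.0 60.0 angs [np.float64(-72.5), np.float64(-163.4)]
top [268.5 212.5] 354.5 ctr [488.8  43.3] edges 102.0 43.0 angs [np.float64(-90.9), np.float64(179.0)]
top [321.3 201.8] 57.5 ctr [ 522.1 -130.3] edges 31.0 28.0 angs [np.float64(-45.7), np.float64(-137.3)]
top [552.6 183.2] 55.0 ctr [ 573.5 -897.7] edges 44.0 20.0 angs [np.float64(-64.9), np.float64(-161.6)]
top [510.3 179.4] 162.0 ctr [ 588.8 -759.4] edges 24.0 96.0 angs [np.float64(-78.1), np.float64(-175.0)]
scene [316. 254.] 25.5 ctr [606.6 130.7] edges 19.0 24.0 angs [np.float64(111.0), np.float64(17.5)]
scene [298.3 210.9] 396.5 ctr [489.5  43.3] edges 52.0 110.0 angs [np.float64(-173.1), np.float64(83.8)]
scene [232.6 203.3] 92.0 ctr [ 526.2 -129.6] edges 28.0 52.0 angs [np.float64(124.5), np.float64(32.6)]
scene [371.3 182.1] 662.0 ctr [310.7 199.3] edges 136.0 71.0 angs [np.float64(123.5), np.float64(15.9)]
scene [268.1 169. ] 112.0 ctr [362.7 -95.2] edges 75.0 25.0 angs [np.float64(-162.1), np.float64(98.4)]
scene [ 33.6 167.7] 193.0 ctr [ 603.  -744.1] edges 95.0 40.0 angs [np.float64(-174.3), np.float64(66.0)]
scene [  2.7 152.5] 80.0 ctr [ 582.8 -889.9] edges 22.0 89.0 angs [np.float64(173.8), np.float64(62.3)]
scene [ 13.  126.5] 449.0 ctr [ 464.6 -974.9] edges 91.0 172.0 angs [np.float64(110.8), np.float64(46.0)]
scene [197.7  28.7] 328.5 ctr [-464.8 -809.1] edges 135.0 362.0 angs [np.float64(167.8), np.float64(39.0)]
scene [31.8 60.1] 2567.5 ctr [   36.6 -1334.4] edges 772.0 657.0 angs [np.float64(-137.4), np.float64(80.2)]
(600, 496, 3)
```

View pics/crop.png

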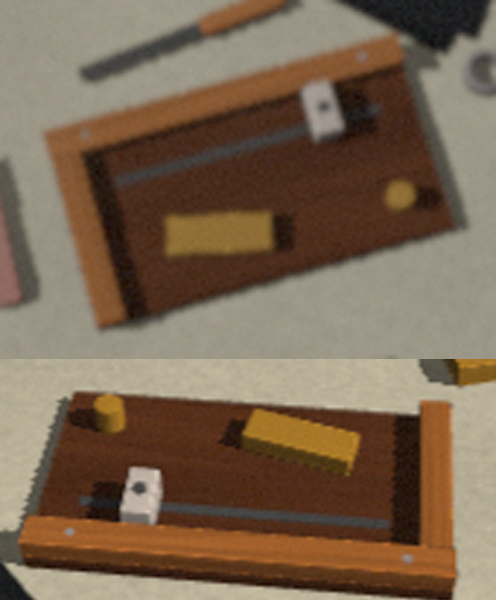

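The crop confirms it: the medium bar lies flat on the board at crop (219,233) in the top view and (300,440) in the scene view. The dog is at crop (323,110), beside the fence; the post is separate at (400,193). Next I fit the board frame from the strip edges in both views.

Run:
```python
from h import *
from scipy.optimize import least_squares
T,S=grab('top'),grab('scene')
t=lambda x,y:(205+x/3.42,145+y/3.42); s=lambda x,y:(195+x/2.918,185+(y-359)/2.918)
# board-frame points seen: (cam,px,board xyz)
obs=[(T,t(85,152),(70,140,35)),(T,t(465,228),(-100,-190,15)),(T,t(125,319),(-100,140,35)),(T,t(408,66),(70,-190,35)),
     (S,s(423,541),(70,140,35)),(S,s(25,518),(70,-190,35)),(S,s(75,392),(-100,-190,15)),(S,s(420,403),(-100,140,35))]
def w(p,b): c,q=np.cos(p[2]),np.sin(p[2]); return np.array([p[0]+c*b[0]-q*b[1],p[1]+q*b[0]+c*b[1],b[2]])
def res(p,o=obs): return np.concatenate([proj(c,w(p,b))-u for c,u,b in o])
for o in (obs,obs[:4],obs[4:]):
    r=least_squares(res,[500,0,.2],args=(o,)); print(r.x.round(3),r.fun.round(1))
p=least_squares(res,[500,0,.2]).x
def tob(X): c,q=np.cos(p[2]),np.sin(p[2]); d=X[:2]-p[:2]; return np.array([c*d[0]+q*d[1],-q*d[0]+c*d[1]]).round(1)
def tri(a,b):
    A=[];B=[]
    for c,u in((T,a),(S,b)):
        M=np.c_[np.array(c['R']),np.array(c['t']).ravel()];fx=f(c)
        for i in(0,1): k=(u[i]-(c['cx'],c['cy'])[i])/fx; A.append(k*M[2,:3]-M[i,:3]);B.append(M[i,3]-k*M[2,3])
    return np.linalg.lstsq(np.array(A),np.array(B),rcond=None)[0]
X=tri(t(323,106),s(140,487));print('dog hole',X.round(1),tob(X))
for n,a,b in(('bar TL',t(167,217),s(358,434)),('bar TR',t(270,211),s(245,434)),('bar BL',t(168,255),s(360,432)),('bar BR',t(273,251),s(255,410))):
    X=ray(T,*a,35);print(n,X.round(1),tob(X))
for n,a in(('farL',s(350,462)),('farR',s(243,434)),('nearL',s(360,432)),('nearR',s(255,410))):
    X=ray(S,*a,35);print(n,X.round(1),tob(X))
print('triang farL',tri(t(167,217),s(350,462)).round(1),'nearR',tri(t(273,251),s(255,410)).round(1))
```

```text
[5.39568e+02 2.17590e+01 2.68000e-01] [-1.5 -0.5 -2.6 -0.4  0.3 -0.3 -0.7 -2.  -1.6  0.5  0.4 -2.1 -0.9 -1.3
 -0.3 -2. ]
[5.37014e+02 1.80250e+01 2.60000e-01] [-0.3 -0.1 -1.5  0.8  1.1  0.2  0.7 -0.9]
[5.42528e+02 2.48230e+01 2.76000e-01] [-0.4  1.4  1.  -0.3 -0.8  0.1  0.2 -1.3]
dog hole [607.2 -59.8  47.5] [ 43.6 -96.6]
bar TL [502.9  91.2  35. ] [-16.9  76.6]
bar TR [507.3  -7.5  35. ] [-38.8 -19.7]
bar BL [465.9  90.4  35. ] [-52.8  85.7]
bar BR [468.3  -9.7  35. ] [-77.  -11.5]
farL [505.7  95.3  35. ] [-13.2  79.9]
farR [508.   -5.1  35. ] [-37.5 -17.5]
nearL [468.1  92.5  35. ] [-50.2  87.1]
nearR [476.  -6.  35.] [-68.6  -9.9]
triang farL [503.2  92.9  31.7] nearR [469.5  -9.2  27.6]
```

```bash
cat >> h.py <<'E'
from scipy.spatial.transform import Rotation as Ro
P=[539.5,21.8,.268]
def bd(X):
    c,q=np.cos(P[2]),np.sin(P[2]);d=np.array(X[:2])-P[:2];return np.array([c*d[0]+q*d[1],-q*d[0]+c*d[1]])
def go(bx,by,z,yaw=0):
    "fractions from the measured pose to board (bx,by), TCP height z, tool yaw rel. board"
    s=robot.get_state();q=s['ee_rot'];R=Ro.from_quat([q[1],q[2],q[3],q[0]])
    c,k=np.cos(P[2]),np.sin(P[2]);X=np.array([P[0]+c*bx-k*by,P[1]+k*bx+c*by,z])
    a=P[2]+yaw;G=Ro.from_matrix(np.array([[np.cos(a),np.sin(a),0],[np.sin(a),-np.cos(a),0],[0,0,-1]]))
    print('t',s['time_s'],'board',bd(s['ee_pos']).round(1),s['ee_pos'].round(1),'F',s['ft_force'].round(1),'w',round(s['width'],2))
    print('shift',(R.inv().apply(X-s['ee_pos'])/120).round(3),'turn',((R.inv()*G).as_rotvec()/(np.pi/2)).round(3))
E
python3 -c "
from h import *
go(-105,27,40)"
```

```text
t 0.3 board [-508.6 -502.8] [ 182.2 -597.7  218.2] F [-0.8 -0.   0.1] w 1.0
shift [ 3.485 -4.319  1.486] turn [-0.     0.     0.018]
```

>>> {"fn": "jog_arm", "kwargs": {
  "targets": [0.8,-1,0,0,0,0.017,0.06,0.8,-1,0,0,0,0.017,0.06,0.8,-1,0,0,0,0.017,0.06,0.8,-1,0,0,0,0.017,0.06]
}}

```text
time_s: 0.63
ee_pos: [240.2, -451.9, 218.3]
ee_rot: [-0.0, 0.991, 0.135, 0.0]
ft_force: [1.2, 0.0, 0.5]
width: 0.475
```

>>> {"fn": "jog_arm", "kwargs": {
  "targets": [0.9,-1,0,0,0,0,0.06,0.9,-1,0,0,0,0,0.06,0.9,-1,0,0,0,0,0.06,0.9,-1,0,0,0,0,0.06]
}}

```text
time_s: 0.97
ee_pos: [311.9, -308.3, 218.5]
ee_rot: [0.0, 0.991, 0.134, 0.0]
ft_force: [1.7, -0.9, 0.8]
width: 0.475
```

>>> {"fn": "jog_arm", "kwargs": {
  "targets": [0.9,-1,0,0,0,0,0.06,0.9,-1,0,0,0,0,0.06,0.9,-1,0,0,0,0,0.06,0.9,-1,0,0,0,0,0.06]
}}

```text
time_s: 1.3
ee_pos: [384.1, -163.8, 218.7]
ee_rot: [0.0, 0.991, 0.135, 0.0]
ft_force: [0.9, -0.3, 0.6]
width: 0.471
```

>>> {"fn": "jog_arm", "kwargs": {
  "targets": [0.8,-1,0,0,0,0,0.06,0.8,-1,0,0,0,0,0.06,0.8,-1,0,0,0,0,0.06,0.8,-1,0,0,0,0,0.06]
}}

```text
time_s: 1.63
ee_pos: [444.9, -21.5, 218.8]
ee_rot: [-0.0, 0.991, 0.135, 0.001]
ft_force: [0.3, -0.1, -0.2]
width: 0.467
```

```bash
python3 -c "
from h import *
go(-105,27,40)"
```

```text
t 1.6333 board [-102.6  -16.7] [444.9 -21.5 218.8] F [ 0.3 -0.1 -0.2] w 0.47
shift [-0.02  -0.364  1.49 ] turn [-0.    -0.001  0.002]
```

>>> {"fn": "jog_arm", "kwargs": {
  "targets": [-0.08,-0.36,0.6,0,0,0,0.06,-0.08,-0.36,0.9,0,0,0,0.06,-0.08,-0.36,0.9,0,0,0,0.06,-0.08,-0.36,0.9,0,0,0,0.06]
}}

```text
time_s: 1.97
ee_pos: [419.6, 15.5, 106.0]
ee_rot: [-0.001, 0.991, 0.135, -0.004]
ft_force: [-2.0, -0.7, -0.2]
width: 0.47
```

>>> {"fn": "jog_arm", "kwargs": {
  "targets": [0,0,0.3,0,0,0,0.06,0,0,0.58,0,0,0,0.06,0,0,0.58,0,0,0,0.06]
}}

```text
time_s: 2.22
ee_pos: [421.4, 13.5, 37.7]
ee_rot: [-0.001, 0.991, 0.134, -0.003]
ft_force: [-2.2, -0.1, -1.3]
width: 0.469
```

Run:
```python
from h import *
go(-105,27,40)
c=grab('scene'); cv2.imwrite('pics/s1.png',cv2.resize(c['color'][150:290,180:380,::-1],None,fx=3.5,fy=3.5,interpolation=2))
```

```text
t 2.2167 board [-116.    23.2] [421.4  13.5  37.7] F [-2.2 -0.1 -1.3] w 0.47
shift [ 0.092 -0.031 -0.02 ] turn [-0.001  0.004  0.   ]
```

View pics/s1.png

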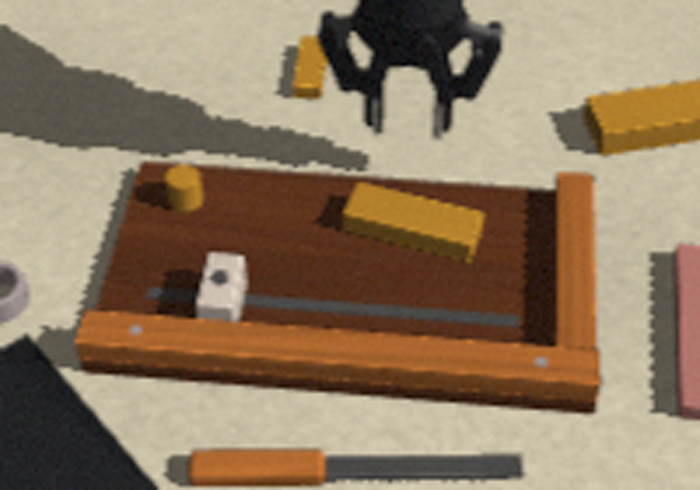

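The gripper is in front of the board, fingertips at crop (378,130) and (440,135). They are lined up with the bar's long side and touch nothing. Now I push.

>>> {"fn": "jog_arm", "kwargs": {
  "targets": [0.05,-0.05,-0.035,0,0,0,0.06,0.12,-0.05,-0.035,0,0,0,0.06,0.18,-0.05,-0.035,0,0,0,0.06,0.24,-0.05,-0.035,0,0,0,0.06,0.29,-0.05,-0.035,0,0,0,0.06]
}}

```text
time_s: 2.68
ee_pos: [457.0, 29.2, 46.0]
ee_rot: [0.0, 0.991, 0.134, 0.001]
ft_force: [-0.1, -0.3, -0.0]
width: 0.471
```

>>> {"fn": "jog_arm", "kwargs": {
  "targets": [0.05,0,0,0,0,0,0.06,0.1,0,0,0,0,0,0.06,0.15,0,0,0,0,0,0.06,0.2,0,0,0,0,0,0.06,0.25,0,0,0,0,0,0.06]
}}

```text
time_s: 3.1
ee_pos: [484.7, 37.2, 44.9]
ee_rot: [-0.0, 0.991, 0.134, -0.0]
ft_force: [-0.6, -0.2, 0.5]
width: 0.468
```

>>> {"fn": "jog_arm", "kwargs": {
  "targets": [0.05,0,0,0,0,0,0.06,0.1,0,0,0,0,0,0.06,0.15,0,0,0,0,0,0.06,0.2,0,0,0,0,0,0.06,0.25,0,0,0,0,0,0.06]
}}

```text
time_s: 3.52
ee_pos: [513.7, 45.2, 44.9]
ee_rot: [-0.0, 0.991, 0.134, -0.0]
ft_force: [-0.6, 0.5, 0.1]
width: 0.465
```

Run:
```python
from h import *
go(23,30,42)
c=grab('scene'); cv2.imwrite('pics/s2.png',cv2.resize(c['color'][150:290,180:380,::-1],None,fx=3.5,fy=3.5,interpolation=2))
```

```text
t 3.5167 board [-18.7  29.4] [513.7  45.2  44.9] F [-0.6  0.5  0.1] w 0.47
shift [ 0.348 -0.005  0.024] turn [-0.     0.     0.001]
```

View pics/s2.png

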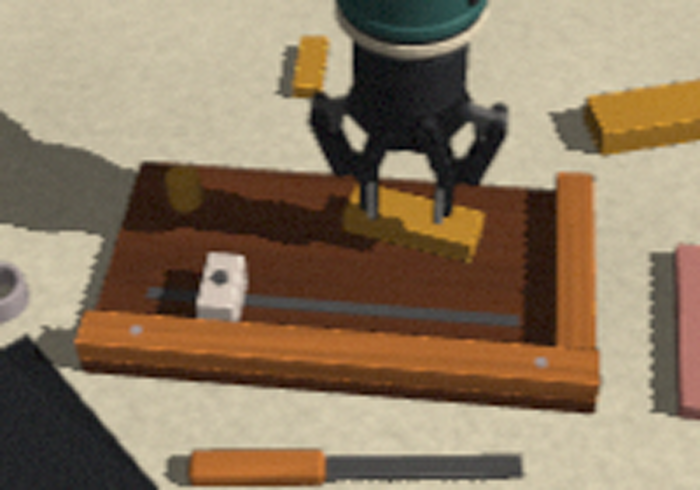

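The picture shows the fingertips, at crop (370,215) and (438,220), above the bar. The bar has not moved, so the half-open tips sit higher than assumed. I work out the actual tip height from the pixels.

Run:
```python
from h import *
c=grab('scene'); s=robot.get_state(); e=s['ee_pos']
d=np.array([-np.sin(P[2]),np.cos(P[2]),0])
for z in(20,25,30,35,40,45):
    out=[]
    for k in(-27,27):
        X=e+d*k; X[2]=z; u=proj(c,X); out.append(((u-[180,150])*3.5).round(0))
    print(z,out)
t=grab('top'); cv2.imwrite('pics/t2.png',cv2.resize(t['color'][145:250,205:350,::-1],None,fx=4,fy=4,interpolation=2))
```

```text
20 [array([368., 247.]), array([440., 252.])]
25 [array([368., 242.]), array([441., 247.])]
30 [array([368., 238.]), array([441., 243.])]
35 [array([368., 233.]), array([441., 238.])]
40 [array([368., 229.]), array([441., 234.])]
45 [array([368., 224.]), array([442., 229.])]
```

Run:
```python
from h import *
c=grab('scene'); t=grab('top')
a=cv2.resize(c['color'][180:230,265:325,::-1],(600,500),interpolation=2)
s=cv2.imread('pics/s1.png')
b=cv2.resize(s[60:180,320:520],(400,240))
t2=cv2.resize(t['color'][170:230,240:300,::-1],(360,360),interpolation=2)
a=cv2.resize(a,(432,360)); 
cv2.imwrite('pics/z.png',np.clip(np.hstack([a,t2]).astype(float)*1.7,0,255))
e=np.array([421.4,13.5,0]);d=np.array([-np.sin(P[2]),np.cos(P[2]),0])
for z in(15,20,25,30,35,40): print(z,[((proj(c,e+d*k+[0,0,z])-[180,150])*3.5).round(0) for k in(-27,27)])
```

```text
15 [array([372., 159.]), array([440., 164.])]
20 [array([372., 155.]), array([440., 160.])]
25 [array([372., 150.]), array([440., 155.])]
30 [array([372., 146.]), array([441., 150.])]
35 [array([372., 141.]), array([441., 146.])]
40 [array([372., 137.]), array([441., 141.])][ WARN:0@1.876] global loadsave.cpp:1063 imwrite_ Unsupported depth image for selected encoder is fallbacked to CV_8U.
```

View pics/z.png

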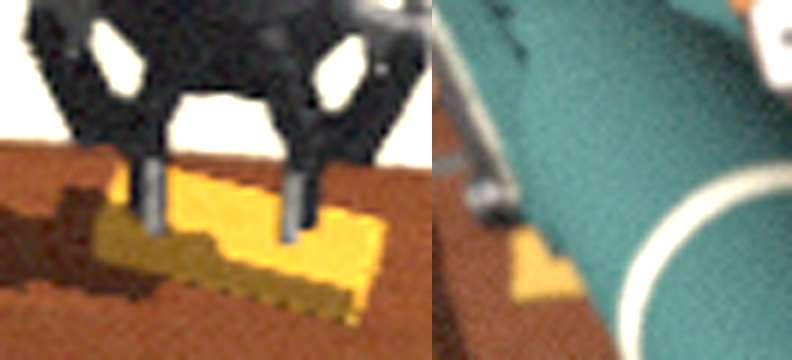

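The zoom shows both tips at (152,232) and (290,240), ending over the bar's top. So the half-open overhang is under about 10 mm. I back off and find the height by touching the board gently.

>>> {"fn": "jog_arm", "kwargs": {
  "targets": [0,0,-0.08,0,0,0,0.06,-0.3,0,-0.08,0,0,0,0.06,-0.65,0,-0.08,0,0,0,0.06,-0.65,0,0.04,0,0,0,0.06,-0.65,0,0.07,0,0,0,0.06]
}}

```text
time_s: 4.18
ee_pos: [436.2, 23.2, 36.5]
ee_rot: [0.001, 0.991, 0.134, -0.0]
ft_force: [-0.5, 0.1, -0.1]
width: 0.468
```

>>> {"fn": "jog_arm", "kwargs": {
  "targets": [0,0,0.02,0,0,0,0.06,0,0,0.04,0,0,0,0.06]
}}

```text
time_s: 4.35
ee_pos: [439.1, 24.6, 32.2]
ee_rot: [-0.0, 0.991, 0.134, 0.001]
ft_force: [-0.0, 0.5, 0.3]
width: 0.468
```

>>> {"fn": "jog_arm", "kwargs": {
  "targets": [0,0,0.02,0,0,0,0.06,0,0,0.04,0,0,0,0.06]
}}

```text
time_s: 4.52
ee_pos: [438.7, 24.6, 27.0]
ee_rot: [-0.0, 0.991, 0.134, 0.0]
ft_force: [0.7, -0.7, -0.2]
width: 0.468
```

Run:
```python
from h import *
go(-100,30,25)
c=grab('scene'); cv2.imwrite('pics/s3.png',cv2.resize(c['color'][170:230,240:340,::-1],None,fx=6,fy=6,interpolation=2))
```

```text
t 4.5167 board [-96.5  29.4] [438.7  24.6  27. ] F [ 0.7 -0.7 -0.2] w 0.47
shift [-0.029 -0.005  0.017] turn [-0.    -0.     0.001]
```

View pics/s3.png

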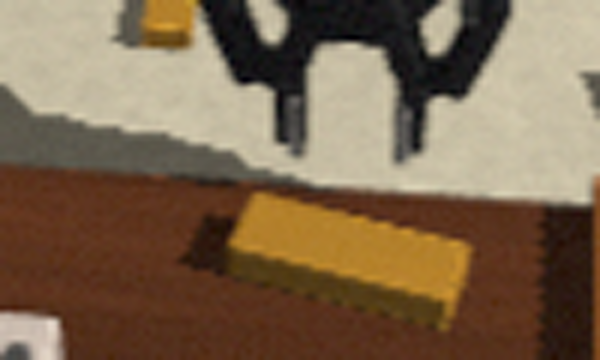

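Run:
```python
from h import *
c=grab('scene'); e=robot.get_state()['ee_pos'];d=np.array([-np.sin(P[2]),np.cos(P[2]),0])
for z in(15,20,25,30,35,40): print(z,[((proj(c,[*(e+d*k)[:2],z])-[240,170])*6).round(0) for k in(-25,25)])
```

```text
15 [array([292., 183.]), array([401., 191.])]
20 [array([292., 176.]), array([401., 183.])]
25 [array([292., 168.]), array([401., 175.])]
30 [array([292., 160.]), array([402., 168.])]
35 [array([292., 152.]), array([402., 160.])]
40 [array([292., 145.]), array([403., 152.])]
```

By ray, the tips stand about 5 mm above the TCP when half open: 44 mm at 37.7, about 49 at 45 and 32 at 27. That is 20+ mm off the stated overhang. I continue down in small steps, watching the force.

>>> {"fn": "jog_arm", "kwargs": {
  "targets": [0,0,0.02,0,0,0,0.06,0,0,0.04,0,0,0,0.06]
}}

```text
time_s: 4.78
ee_pos: [438.2, 24.4, 22.1]
ee_rot: [-0.0, 0.991, 0.134, 0.0]
ft_force: [-0.6, -0.6, 0.7]
width: 0.47
```

>>> {"fn": "jog_arm", "kwargs": {
  "targets": [0,0,0.015,0,0,0,0.06,0,0,0.03,0,0,0,0.06]
}}

```text
time_s: 4.95
ee_pos: [437.9, 24.3, 18.4]
ee_rot: [-0.0, 0.991, 0.134, -0.0]
ft_force: [0.3, 0.1, 0.5]
width: 0.469
```

>>> {"fn": "jog_arm", "kwargs": {
  "targets": [0,0,0.01,0,0,0,0.06,0,0,0.02,0,0,0,0.06]
}}

```text
time_s: 5.12
ee_pos: [437.9, 24.3, 16.0]
ee_rot: [-0.0, 0.991, 0.134, -0.0]
ft_force: [0.1, -0.3, 0.7]
width: 0.469
```

>>> {"fn": "jog_arm", "kwargs": {
  "targets": [0.04,0,0,0,0,0,0.06,0.08,0,0,0,0,0,0.06,0.12,0,0,0,0,0,0.06,0.16,0,0,0,0,0,0.06,0.2,0,0,0,0,0,0.06]
}}

```text
time_s: 5.53
ee_pos: [461.3, 30.5, 16.1]
ee_rot: [0.0, 0.991, 0.134, -0.0]
ft_force: [-3.5, -2.6, 2.4]
width: 0.474
```

>>> {"fn": "jog_arm", "kwargs": {
  "targets": [0.04,0,0,0,0,0,0.06,0.08,0,0,0,0,0,0.06,0.12,0,0,0,0,0,0.06,0.16,0,0,0,0,0,0.06,0.2,0,0,0,0,0,0.06]
}}

```text
time_s: 5.95
ee_pos: [484.4, 37.3, 16.1]
ee_rot: [-0.0, 0.991, 0.134, -0.0]
ft_force: [-4.2, -0.8, 2.1]
width: 0.471
```

Run:
```python
from h import *
go(23,30,16)
c=grab('scene'); cv2.imwrite('pics/s4.png',cv2.resize(c['color'][150:290,180:380,::-1],None,fx=3.5,fy=3.5,interpolation=2))
```

```text
t 5.95 board [-49.   29.5] [484.4  37.3  16.1] F [-4.2 -0.8  2.1] w 0.47
shift [ 0.6   -0.003  0.001] turn [-0.     0.     0.001]
```

View pics/s4.png

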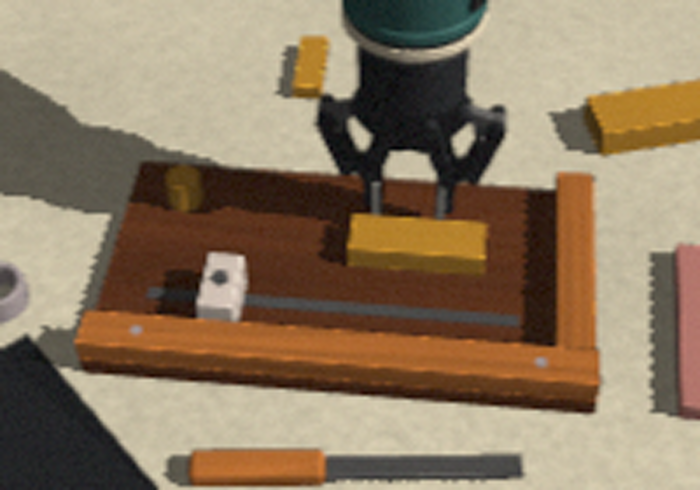

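The bar has now turned square, at crop (417,243), and is parallel to the fence with both fingers behind it. I continue to the fence.

>>> {"fn": "jog_arm", "kwargs": {
  "targets": [0.05,0,0,0,0,0,0.06,0.1,0,0,0,0,0,0.06,0.15,0,0,0,0,0,0.06,0.2,0,0,0,0,0,0.06,0.25,0,0,0,0,0,0.06]
}}

```text
time_s: 6.42
ee_pos: [513.6, 45.2, 16.1]
ee_rot: [-0.0, 0.991, 0.134, -0.0]
ft_force: [-3.6, -0.4, 0.6]
width: 0.478
```

>>> {"fn": "jog_arm", "kwargs": {
  "targets": [0.05,0,0,0,0,0,0.06,0.1,0,0,0,0,0,0.06,0.15,0,0,0,0,0,0.06,0.19,0,0,0,0,0,0.06,0.22,0,0,0,0,0,0.06]
}}

```text
time_s: 6.83
ee_pos: [539.2, 52.3, 16.2]
ee_rot: [-0.0, 0.991, 0.134, 0.0]
ft_force: [-3.5, -0.7, 0.4]
width: 0.469
```

>>> {"fn": "jog_arm", "kwargs": {
  "targets": [0.02,0,0,0,0,0,0.06,0.04,0,0,0,0,0,0.06,0.06,0,0,0,0,0,0.06]
}}

```text
time_s: 7.08
ee_pos: [545.6, 54.0, 16.1]
ee_rot: [-0.0, 0.991, 0.134, -0.0]
ft_force: [-4.2, -1.3, 0.6]
width: 0.473
```

>>> {"fn": "jog_arm", "kwargs": {
  "targets": [0.02,0,0,0,0,0,0.06,0.04,0,0,0,0,0,0.06]
}}

```text
time_s: 7.25
ee_pos: [550.3, 55.2, 16.2]
ee_rot: [-0.0, 0.991, 0.134, -0.0]
ft_force: [-3.3, -0.9, 0.8]
width: 0.469
```

>>> {"fn": "jog_arm", "kwargs": {
  "targets": [0.015,0,0,0,0,0,0.06,0.03,0,0,0,0,0,0.06]
}}

```text
time_s: 7.42
ee_pos: [553.8, 56.2, 16.2]
ee_rot: [-0.0, 0.991, 0.134, 0.0]
ft_force: [-2.9, -0.4, 0.2]
width: 0.473
```

>>> {"fn": "jog_arm", "kwargs": {
  "targets": [0.01,0,0,0,0,0,0.06,0.02,0,0,0,0,0,0.06]
}}

```text
time_s: 7.58
ee_pos: [556.0, 56.9, 16.2]
ee_rot: [-0.0, 0.991, 0.134, -0.0]
ft_force: [-5.5, -0.8, 0.2]
width: 0.466
```

>>> {"fn": "jog_arm", "kwargs": {
  "targets": [0.01,0,0,0,0,0,0.06,0.02,0,0,0,0,0,0.06]
}}

```text
time_s: 7.75
ee_pos: [556.4, 57.0, 15.8]
ee_rot: [0.0, 0.991, 0.134, -0.002]
ft_force: [-22.2, -5.1, 14.6]
width: 0.469
```

Run:
```python
from h import *
go(23,30,16)
c=grab('scene');cv2.imwrite('pics/s5.png',cv2.resize(c['color'][190:270,190:370,::-1],None,fx=4,fy=4,interpolation=2))
```

```text
t 7.75 board [25.6 29.5] [556.4  57.   15.8] F [-22.2  -5.1  14.6] w 0.47
shift [-0.021 -0.004 -0.002] turn [0.    0.003 0.001]
```

View pics/s5.png

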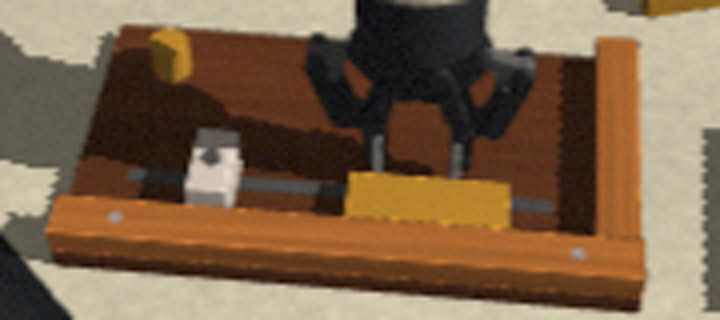

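The bar lies flush along the fence in the crop (346–511 wide), and contact force rose to 22 N. The bar end is about 50 mm short of the cleat and the dog is untouched at (213,170). I back off, raise, shut the fingers and move to behind the bar's -y end.

>>> {"fn": "jog_arm", "kwargs": {
  "targets": [-0.08,0,0,0,0,0,0.06,-0.1,0,-0.3,0,0,0,0.06,-0.1,0,-0.6,0,0,0,1,-0.1,0,-0.6,0,0,0,1]
}}

```text
time_s: 8.13
ee_pos: [549.8, 55.0, 94.1]
ee_rot: [0.0, 0.991, 0.134, 0.004]
ft_force: [1.3, 1.1, 1.3]
width: 0.196
```

>>> {"fn": "jog_arm", "kwargs": {
  "targets": [0.2,0.3,0,0,0,0,1,0.33,0.56,0,0,0,0,1,0.33,0.56,0,0,0,0,1,0.33,0.56,0,0,0,0,1]
}}

```text
time_s: 8.47
ee_pos: [603.9, -1.8, 88.1]
ee_rot: [0.0, 0.991, 0.133, 0.001]
ft_force: [-0.6, 1.1, 0.3]
width: -0.0
```

Run:
```python
from h import *
go(52,-37,40)
c=grab('scene');cv2.imwrite('pics/s6.png',cv2.resize(c['color'][170:270,190:370,::-1],None,fx=4,fy=4,interpolation=2))
e=robot.get_state()['ee_pos']
for dz in(-30,-20,-10,0,10): print(dz,((proj(c,e+[0,0,dz])-[190,170])*4).round(0))
```

```text
t 8.4667 board [ 55.9 -39.8] [603.9  -1.8  88.1] F [-0.6  1.1  0.3] w -0.0
shift [-0.033 -0.023  0.401] turn [ 0.    -0.001 -0.001]
-30 [302. 246.]
-20 [301. 235.]
-10 [300. 224.]
0 [300. 213.]
10 [299. 202.]
```

View pics/s6.png

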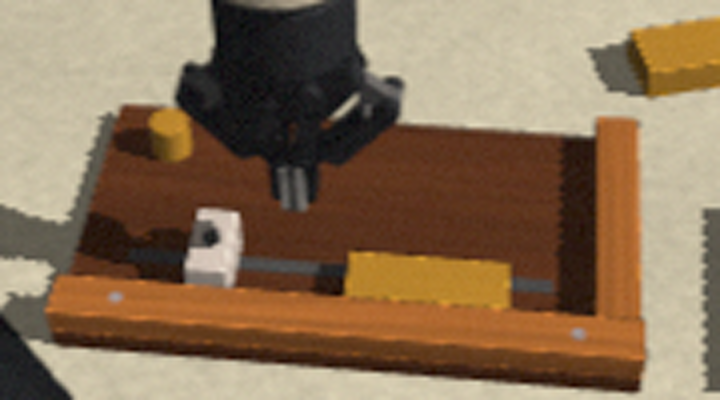

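The shut fingers are at (295,205), midway between the dog (240) and the bar's end (346), with the tips about level with the TCP. The bar still lies at the fence. I descend gently.

>>> {"fn": "jog_arm", "kwargs": {
  "targets": [-0.03,-0.02,0.25,0,0,0,1,-0.03,-0.02,0.47,0,0,0,1,-0.03,-0.02,0.47,0,0,0,1]
}}

```text
time_s: 8.77
ee_pos: [595.6, 2.3, 27.9]
ee_rot: [-0.001, 0.991, 0.135, -0.003]
ft_force: [-0.9, 0.1, -1.9]
width: 0.003
```

>>> {"fn": "jog_arm", "kwargs": {
  "targets": [0,0,0.02,0,0,0,1,0,0,0.04,0,0,0,1]
}}

```text
time_s: 8.93
ee_pos: [599.3, 2.1, 28.3]
ee_rot: [-0.0, 0.991, 0.135, 0.001]
ft_force: [1.5, -0.2, 1.3]
width: 0.0
```

>>> {"fn": "jog_arm", "kwargs": {
  "targets": [0,0,0.02,0,0,0,1,0,0,0.03,0,0,0,1]
}}

```text
time_s: 9.1
ee_pos: [599.2, 1.5, 24.3]
ee_rot: [0.0, 0.991, 0.134, 0.001]
ft_force: [0.1, 0.2, -0.8]
width: 0.0
```

>>> {"fn": "jog_arm", "kwargs": {
  "targets": [0,-0.04,0,0,0,0,1,0,-0.08,0,0,0,0,1,0,-0.12,0,0,0,0,1,0,-0.16,0,0,0,0,1,0,-0.2,0,0,0,0,1]
}}

```text
time_s: 9.52
ee_pos: [592.1, 25.3, 23.6]
ee_rot: [-0.0, 0.991, 0.134, 0.0]
ft_force: [-0.7, -0.3, 0.8]
width: 0.0
```

>>> {"fn": "jog_arm", "kwargs": {
  "targets": [0,-0.04,0,0,0,0,1,0,-0.08,0,0,0,0,1,0,-0.11,0,0,0,0,1,0,-0.14,0,0,0,0,1]
}}

```text
time_s: 9.85
ee_pos: [587.6, 41.1, 23.4]
ee_rot: [-0.0, 0.991, 0.134, -0.0]
ft_force: [0.9, 0.3, 0.2]
width: -0.002
```

Run:
```python
from h import *
go(52,25,24)
c=grab('scene');cv2.imwrite('pics/s7.png',cv2.resize(c['color'][170:270,190:370,::-1],None,fx=4,fy=4,interpolation=2))
```

```text
t 9.85 board [51.5  5.9] [587.6  41.1  23.4] F [0.9 0.3 0.2] w -0.0
shift [ 0.004 -0.159 -0.005] turn [-0.     0.     0.001]
```

View pics/s7.png

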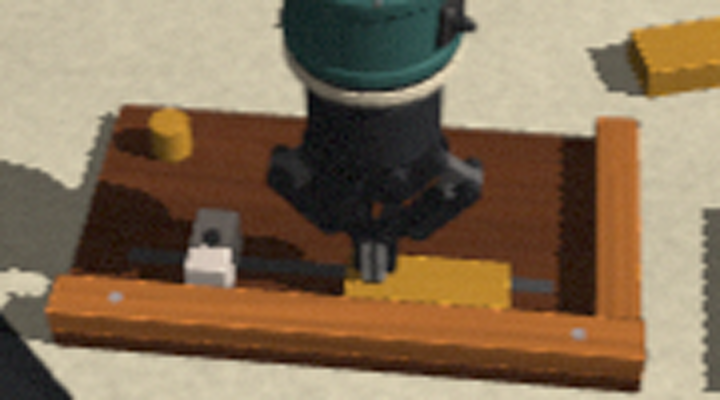

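The shut fingers, tip at (375,280), again passed above the bar with no force. The bar is unmoved, so the shut tips also stand well behind the reported TCP. I go back and probe lower.

>>> {"fn": "jog_arm", "kwargs": {
  "targets": [0,0,-0.06,0,0,0,1,0,0.2,-0.06,0,0,0,1,0,0.35,-0.06,0,0,0,1,0,0.35,0,0,0,0,1,0,0.35,0.04,0,0,0,1]
}}

```text
time_s: 10.32
ee_pos: [599.2, -1.2, 18.6]
ee_rot: [0.0, 0.991, 0.133, 0.0]
ft_force: [0.1, 0.6, -0.4]
width: 0.0
```

>>> {"fn": "jog_arm", "kwargs": {
  "targets": [0,0,0.02,0,0,0,1,0,0,0.04,0,0,0,1]
}}

```text
time_s: 10.48
ee_pos: [598.6, 1.1, 13.6]
ee_rot: [-0.0, 0.991, 0.135, -0.0]
ft_force: [0.5, -0.0, -0.2]
width: -0.003
```

Run:
```python
from h import *
go(52,-37,10)
c=grab('scene'); e=robot.get_state()['ee_pos']
# lowest pixel of the light finger pads near TCP column: grey column profile
u=proj(c,e); print('tcp px',u.round(1))
for z in(10,15,20,25,30,35,40): print(z,proj(c,[e[0],e[1],z]).round(1))
x=int(round(u[0]))
for r in range(int(u[1])-16,int(u[1])+8): print(r,c['color'][r,x-8:x+9:2].tolist())
```

```text
t 10.4833 board [ 51.5 -35.7] [598.6   1.1  13.6] F [ 0.5 -0.  -0.2] w -0.0
shift [0.004 0.011 0.03 ] turn [-0.     0.     0.001]
tcp px [267.3 241.8]
10 [267.4 242.6]
15 [267.3 241.4]
20 [267.2 240.1]
25 [267.1 238.9]
30 [267.1 237.6]
35 [267.  236.3]
40 [266.9 235. ]
225 [[23, 26, 29], [33, 27, 33], [18, 19, 20], [24, 19, 23], [46, 30, 29], [29, 26, 27], [27, 27, 28], [23, 16, 25], [22, 21, 21]]
226 [[27, 23, 20], [18, 18, 18], [16, 18, 18], [20, 21, 24], [27, 28, 25], [29, 25, 28], [34, 28, 31], [10, 15, 11], [22, 26, 20]]
227 [[22, 23, 20], [23, 21, 24], [19, 17, 18], [12, 9, 16], [22, 23, 22], [17, 21, 22], [26, 22, 29], [16, 15, 16], [19, 14, 13]]
228 [[25, 22, 23], [22, 23, 27], [17, 20, 22], [12, 15, 21], [21, 17, 16], [27, 29, 30], [20, 23, 25], [19, 20, 21], [22, 18, 24]]
229 [[41, 28, 23], [23, 21, 23], [21, 19, 21], [21, 23, 21], [24, 27, 27], [27, 22, 26], [31, 26, 30], [24, 18, 22], [24, 26, 28]]
230 [[69, 39, 24], [21, 23, 20], [33, 35, 34], [26, 25, 26], [28, 29, 32], [33, 26, 30], [23, 21, 23], [42, 32, 22], [31, 24, 21]]
231 [[86, 50, 31], [39, 31, 27], [30, 26, 30]
[... 1695 characters left out ...]
], [169, 102, 47], [159, 94, 40], [162, 95, 48], [154, 92, 47], [152, 90, 39], [151, 87, 40], [170, 100, 47]]
245 [[168, 100, 45], [170, 99, 48], [168, 99, 47], [164, 97, 41], [167, 101, 50], [166, 98, 46], [168, 102, 47], [169, 101, 46], [169, 99, 46]]
246 [[179, 105, 49], [177, 106, 52], [177, 104, 48], [182, 109, 52], [177, 107, 49], [175, 104, 47], [176, 105, 51], [180, 106, 53], [173, 103, 45]]
247 [[187, 111, 52], [182, 107, 51], [183, 109, 50], [181, 108, 48], [185, 110, 53], [182, 107, 51], [182, 106, 48], [182, 108, 50], [180, 108, 53]]
248 [[184, 109, 49], [186, 109, 48], [188, 115, 54], [186, 108, 50], [186, 111, 53], [184, 108, 52], [185, 108, 50], [184, 108, 50], [183, 108, 50]]
```

>>> {"fn": "jog_arm", "kwargs": {
  "targets": [0,0,0.02,0,0,0,1,0,0,0.045,0,0,0,1]
}}

```text
time_s: 10.7
ee_pos: [599.1, 0.7, 8.5]
ee_rot: [-0.0, 0.991, 0.134, 0.0]
ft_force: [-0.6, 0.6, 0.1]
width: -0.002
```

>>> {"fn": "jog_arm", "kwargs": {
  "targets": [0,-0.04,0,0,0,0,1,0,-0.08,0,0,0,0,1,0,-0.12,0,0,0,0,1,0,-0.14,0,0,0,0,1]
}}

```text
time_s: 11.03
ee_pos: [594.2, 17.3, 8.5]
ee_rot: [-0.0, 0.991, 0.135, -0.0]
ft_force: [1.2, -1.9, -1.7]
width: -0.001
```

>>> {"fn": "jog_arm", "kwargs": {
  "targets": [0,-0.03,0,0,0,0,1,0,-0.06,0,0,0,0,1,0,-0.09,0,0,0,0,1,0,-0.12,0,0,0,0,1]
}}

```text
time_s: 11.37
ee_pos: [590.6, 30.5, 8.4]
ee_rot: [0.0, 0.991, 0.134, -0.0]
ft_force: [1.4, -3.7, -0.9]
width: 0.0
```

>>> {"fn": "jog_arm", "kwargs": {
  "targets": [0,-0.04,0,0,0,0,1,0,-0.08,0,0,0,0,1,0,-0.12,0,0,0,0,1,0,-0.16,0,0,0,0,1]
}}

```text
time_s: 11.7
ee_pos: [585.4, 49.3, 8.4]
ee_rot: [-0.0, 0.991, 0.134, -0.0]
ft_force: [1.9, -4.6, 0.1]
width: -0.001
```

>>> {"fn": "jog_arm", "kwargs": {
  "targets": [0,-0.02,0,0,0,0,1,0,-0.04,0,0,0,0,1,0,-0.05,0,0,0,0,1]
}}

```text
time_s: 11.95
ee_pos: [583.9, 54.9, 8.4]
ee_rot: [-0.0, 0.991, 0.134, 0.0]
ft_force: [1.4, -3.5, -0.4]
width: -0.002
```

Run:
```python
from h import *
go(52,28,8)
for n in('scene','top'):
    c=grab(n); m=cv2.inRange(cv2.cvtColor(c['color'],cv2.COLOR_RGB2HSV),(14,140,90),(30,255,255))
    for k in cv2.findContours(m,0,2)[0]:
        if cv2.contourArea(k)>20:
            X=np.array([bd(ray(c,*p[0],35)) for p in k])
            if abs(X.mean(0)).max()<150: print(n,X.min(0).round(),X.max(0).round())
```

```text
t 11.95 board [51.6 20.2] [583.9  54.9   8.4] F [ 1.4 -3.5 -0.4] w -0.0
shift [ 0.004 -0.065  0.003] turn [-0.    -0.     0.001]
scene [ 73. -99.] [113. -37.]
scene [35. 33.] [109. 141.]
scene [ -76. -161.] [ -28. -126.]
top [13. 43.] [ 95. 160.]
```

>>> {"fn": "jog_arm", "kwargs": {
  "targets": [0,-0.015,0,0,0,0,1,0,-0.03,0,0,0,0,1]
}}

```text
time_s: 12.22
ee_pos: [583.1, 57.8, 8.4]
ee_rot: [0.0, 0.991, 0.134, 0.0]
ft_force: [1.0, -3.4, 0.9]
width: 0.003
```

>>> {"fn": "jog_arm", "kwargs": {
  "targets": [0,-0.01,0,0,0,0,1,0,-0.02,0,0,0,0,1]
}}

```text
time_s: 12.38
ee_pos: [582.3, 60.4, 8.4]
ee_rot: [0.0, 0.991, 0.134, -0.0]
ft_force: [0.9, -3.7, 0.2]
width: -0.001
```

>>> {"fn": "jog_arm", "kwargs": {
  "targets": [0,-0.01,0,0,0,0,1,0,-0.02,0,0,0,0,1]
}}

```text
time_s: 12.55
ee_pos: [582.0, 61.8, 8.4]
ee_rot: [0.001, 0.991, 0.134, 0.0]
ft_force: [3.8, -12.8, 1.2]
width: 0.002
```

The bar has reached the cleat (12.8 N). I press slightly, back off, and give a confirming push against the fence.

>>> {"fn": "jog_arm", "kwargs": {
  "targets": [0,-0.005,0,0,0,0,1,0,0.07,0,0,0,0,1,0,0.07,-0.2,0,0,0,1,0,0.07,-0.4,0,0,0,1]
}}

```text
time_s: 12.88
ee_pos: [583.0, 54.5, 55.9]
ee_rot: [-0.001, 0.991, 0.134, -0.001]
ft_force: [-0.5, 0.2, 0.9]
width: -0.001
```

>>> {"fn": "jog_arm", "kwargs": {
  "targets": [-0.3,-0.3,0,0,0,0,1,-0.5,-0.6,0,0,0,0,1,-0.5,-0.6,0,0,0,0,1,-0.5,-0.6,0.15,0,0,0,1,-0.5,-0.6,0.35,0,0,0,1]
}}

```text
time_s: 13.3
ee_pos: [507.7, 109.3, 15.7]
ee_rot: [-0.0, 0.991, 0.135, 0.002]
ft_force: [1.7, -0.4, 0.1]
width: 0.002
```

Run:
```python
from h import *
go(25,92,8.5)
```

```text
t 13.3 board [-7.5 92.8] [507.7 109.3  15.7] F [ 1.7 -0.4  0.1] w 0.0
shift [0.271 0.008 0.061] turn [-0.    -0.002  0.002]
```

>>> {"fn": "jog_arm", "kwargs": {
  "targets": [0,0,0.05,0,0,0,1,0.05,0,0.05,0,0,0,1,0.1,0,0.05,0,0,0,1,0.15,0,0.05,0,0,0,1,0.2,0,0.05,0,0,0,1]
}}

```text
time_s: 13.72
ee_pos: [531.6, 114.8, 9.4]
ee_rot: [-0.0, 0.991, 0.134, 0.001]
ft_force: [-0.2, -0.2, 0.3]
width: -0.005
```

>>> {"fn": "jog_arm", "kwargs": {
  "targets": [0.025,0,0,0,0,0,1,0.045,0,0,0,0,0,1,0.06,0,0,0,0,0,1]
}}

```text
time_s: 13.97
ee_pos: [537.4, 116.4, 8.6]
ee_rot: [-0.0, 0.991, 0.134, 0.0]
ft_force: [-0.9, -0.1, -0.4]
width: -0.001
```

>>> {"fn": "jog_arm", "kwargs": {
  "targets": [0.01,0,0,0,0,0,1,0.02,0,0,0,0,0,1]
}}

```text
time_s: 14.13
ee_pos: [539.3, 117.0, 8.4]
ee_rot: [-0.0, 0.991, 0.134, -0.0]
ft_force: [0.0, -0.5, -0.5]
width: -0.001
```

>>> {"fn": "jog_arm", "kwargs": {
  "targets": [0.01,0,0,0,0,0,1,0.015,0,0,0,0,0,1]
}}

```text
time_s: 14.3
ee_pos: [539.4, 116.9, 8.1]
ee_rot: [0.0, 0.991, 0.134, -0.002]
ft_force: [-14.4, -3.9, 13.4]
width: -0.001
```

>>> {"fn": "jog_arm", "kwargs": {
  "targets": [0.01,0,0,0,0,0,1,0.015,0,0,0,0,0,1]
}}

```text
time_s: 14.47
ee_pos: [539.4, 116.9, 7.9]
ee_rot: [0.001, 0.991, 0.134, -0.003]
ft_force: [-25.8, -7.6, 22.0]
width: 0.001
```

>>> {"fn": "jog_arm", "kwargs": {
  "targets": [-0.04,0,0,0,0,0,1,-0.08,0,0,0,0,0,1,-0.08,0,-0.25,0,0,0,1,-0.08,0,-0.5,0,0,0,1]
}}

```text
time_s: 14.8
ee_pos: [532.2, 115.2, 68.0]
ee_rot: [-0.0, 0.991, 0.134, -0.002]
ft_force: [0.5, 0.2, 1.2]
width: 0.0
```

>>> {"fn": "jog_arm", "kwargs": {
  "targets": [0,0.3,0,0,0,0,1,0,0.6,0,0,0,0,1,0,0.98,0,0,0,0,1,0,0.98,0,0,0,0,1]
}}

```text
time_s: 15.13
ee_pos: [566.2, -6.1, 68.4]
ee_rot: [0.002, 0.991, 0.13, 0.0]
ft_force: [-0.5, -1.5, 0.1]
width: -0.003
```

>>> {"fn": "jog_arm", "kwargs": {
  "targets": [0.1,0.3,0,0,0,0,1,0.2,0.6,0,0,0,0,1,0.25,0.98,0,0,0,0,1,0.25,0.98,0,0,0,0,1,0.25,0.98,0,0,0,0,1]
}}

```text
time_s: 15.55
ee_pos: [625.3, -106.8, 67.9]
ee_rot: [0.0, 0.991, 0.132, -0.0]
ft_force: [-0.2, 0.1, -0.5]
width: -0.003
```

Run:
```python
from h import *
go(45,-143,12)
c=grab('scene')
cv2.imwrite('pics/s8.png',cv2.resize(c['color'][170:270,190:370,::-1],None,fx=4,fy=4,interpolation=2))
```

```text
t 15.55 board [  48.7 -146.8] [ 625.3 -106.8   67.9] F [-0.2  0.1 -0.5] w -0.0
shift [-0.031 -0.032  0.466] turn [ 0.     0.    -0.002]
```

View pics/s8.png

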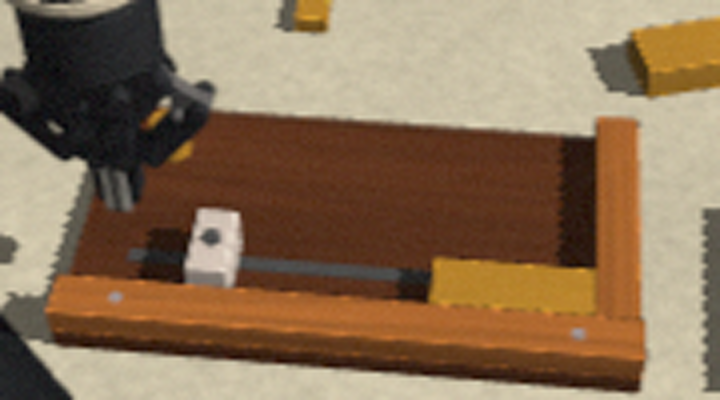

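The bar is home in the corner, spanning crop 430–597 against fence and cleat. The dog is untouched at (213,245), and the shut fingers, tip at (118,208), are outside it. The post is still at its place behind the hand. I descend and push the dog.

>>> {"fn": "jog_arm", "kwargs": {
  "targets": [-0.02,0,0.2,0,0,0,1,-0.02,0,0.38,0,0,0,1,-0.02,0,0.45,0,0,0,1,-0.02,0,0.45,0,0,0,1]
}}

```text
time_s: 15.93
ee_pos: [621.3, -102.7, 12.6]
ee_rot: [-0.001, 0.991, 0.135, -0.001]
ft_force: [-0.1, -0.1, -0.3]
width: 0.001
```

>>> {"fn": "jog_arm", "kwargs": {
  "targets": [0,-0.04,0,0,0,0,1,0,-0.08,0,0,0,0,1,0,-0.12,0,0,0,0,1,0,-0.16,0,0,0,0,1,0,-0.2,0,0,0,0,1]
}}

```text
time_s: 16.35
ee_pos: [616.7, -80.3, 15.1]
ee_rot: [0.0, 0.991, 0.134, 0.001]
ft_force: [1.4, -1.6, 1.8]
width: 0.002
```

>>> {"fn": "jog_arm", "kwargs": {
  "targets": [0,-0.06,0,0,0,0,1,0,-0.12,0,0,0,0,1,0,-0.18,0,0,0,0,1,0,-0.24,0,0,0,0,1,0,-0.3,0,0,0,0,1]
}}

```text
time_s: 16.77
ee_pos: [606.6, -45.4, 14.4]
ee_rot: [-0.0, 0.991, 0.134, 0.0]
ft_force: [0.8, -1.1, 2.5]
width: -0.002
```

Run:
```python
from h import *
go(45,1.4,14)
```

```text
t 16.7667 board [ 46.9 -82.5] [606.6 -45.4  14.4] F [ 0.8 -1.1  2.5] w -0.0
shift [-0.015 -0.699  0.004] turn [-0.    -0.     0.001]
```

>>> {"fn": "jog_arm", "kwargs": {
  "targets": [0,-0.06,0,0,0,0,1,0,-0.12,0,0,0,0,1,0,-0.18,0,0,0,0,1,0,-0.24,0,0,0,0,1,0,-0.3,0,0,0,0,1]
}}

```text
time_s: 17.18
ee_pos: [597.0, -10.7, 14.4]
ee_rot: [-0.0, 0.991, 0.134, 0.0]
ft_force: [1.3, -1.5, 2.1]
width: -0.001
```

>>> {"fn": "jog_arm", "kwargs": {
  "targets": [0,-0.06,0,0,0,0,1,0,-0.12,0,0,0,0,1,0,-0.18,0,0,0,0,1,0,-0.23,0,0,0,0,1,0,-0.27,0,0,0,0,1]
}}

```text
time_s: 17.6
ee_pos: [588.4, 20.6, 14.4]
ee_rot: [-0.0, 0.991, 0.134, -0.0]
ft_force: [1.2, -1.2, 0.4]
width: -0.006
```

>>> {"fn": "jog_arm", "kwargs": {
  "targets": [0,-0.02,0,0,0,0,1,0,-0.04,0,0,0,0,1,0,-0.06,0,0,0,0,1]
}}

```text
time_s: 17.85
ee_pos: [586.6, 26.7, 14.3]
ee_rot: [0.0, 0.991, 0.134, -0.0]
ft_force: [1.7, -1.5, 0.3]
width: -0.001
```

Run:
```python
from h import *
go(45,1.4,14)
```

```text
t 17.85 board [46.7 -7.8] [586.6  26.7  14.3] F [ 1.7 -1.5  0.3] w -0.0
shift [-0.014 -0.077  0.003] turn [0.    0.    0.001]
```

>>> {"fn": "jog_arm", "kwargs": {
  "targets": [0,-0.015,0,0,0,0,1,0,-0.03,0,0,0,0,1,0,-0.045,0,0,0,0,1]
}}

```text
time_s: 18.1
ee_pos: [585.2, 31.9, 14.3]
ee_rot: [-0.0, 0.991, 0.134, -0.0]
ft_force: [2.1, -1.4, 0.9]
width: -0.001
```

>>> {"fn": "jog_arm", "kwargs": {
  "targets": [0,-0.01,0,0,0,0,1,0,-0.02,0,0,0,0,1]
}}

```text
time_s: 18.27
ee_pos: [584.5, 34.3, 14.4]
ee_rot: [-0.0, 0.991, 0.134, -0.0]
ft_force: [1.1, -1.4, 0.9]
width: 0.001
```

>>> {"fn": "jog_arm", "kwargs": {
  "targets": [0,-0.01,0,0,0,0,1,0,-0.02,0,0,0,0,1]
}}

```text
time_s: 18.43
ee_pos: [584.3, 35.2, 14.4]
ee_rot: [0.001, 0.991, 0.134, 0.0]
ft_force: [4.6, -13.0, 0.5]
width: 0.0
```

The dog meets the bar's end where predicted (board y about 1.1 mm against 1.4). I retract, rise clear and check.

>>> {"fn": "jog_arm", "kwargs": {
  "targets": [0,-0.008,0,0,0,0,1,0,-0.008,0,0,0,0,1]
}}

```text
time_s: 18.6
ee_pos: [584.3, 35.2, 14.4]
ee_rot: [0.001, 0.991, 0.133, 0.0]
ft_force: [6.0, -12.2, -0.3]
width: 0.004
```

>>> {"fn": "jog_arm", "kwargs": {
  "targets": [0,0.05,0,0,0,0,1,0,0.12,0,0,0,0,1,0,0.12,0,0,0,0,1,0,0.12,-0.3,0,0,0,1,0,0.12,-0.6,0,0,0,1]
}}

```text
time_s: 19.02
ee_pos: [585.9, 23.7, 85.6]
ee_rot: [-0.001, 0.991, 0.134, -0.002]
ft_force: [0.1, 0.0, 1.1]
width: -0.003
```

>>> {"fn": "jog_arm", "kwargs": {
  "targets": [-0.3,0.3,-0.5,0,0,0,1,-0.6,0.6,-0.6,0,0,0,1,-0.9,0.9,-0.6,0,0,0,1,-1,1,-0.6,0,0,0,1,-1,1,-0.6,0,0,0,1]
}}

```text
time_s: 19.43
ee_pos: [501.7, -127.5, 159.2]
ee_rot: [0.001, 0.991, 0.133, -0.0]
ft_force: [1.1, -0.7, -0.4]
width: 0.008
```

>>> {"fn": "jog_arm", "kwargs": {
  "targets": [-0.3,0.3,0,0,0,0,1,-0.5,0.6,0,0,0,0,1,-0.5,1,0,0,0,0,1,-0.5,1,0,0,0,0,1,-0.5,1,0,0,0,0,1]
}}

```text
time_s: 19.85
ee_pos: [477.3, -259.8, 158.1]
ee_rot: [0.0, 0.991, 0.131, -0.0]
ft_force: [-1.1, 0.7, -0.0]
width: -0.0
```

Run:
```python
from h import *
go(0,0,200)
old=cv2.imread('pics/scene0.png').astype(int)
c=grab('scene','s9.png')
h=cv2.cvtColor(c['color'],cv2.COLOR_RGB2HSV)
m=cv2.inRange(h,(14,140,90),(30,255,255))
for k in cv2.findContours(m,0,2)[0]:
    if cv2.contourArea(k)>40:
        r=cv2.boundingRect(k)
        if r[1]>155 and r[0]>150: X=np.array([bd(ray(c,*p[0],35)) for p in k]); print('brass px',r,X.min(0).round(),X.max(0).round())
w=cv2.inRange(h,(0,0,110),(180,70,255))[200:262,210:350]
for k in cv2.findContours(w,0,2)[0]:
    if cv2.contourArea(k)>25: print('white px',np.array(cv2.boundingRect(k))+[210,200,0,0])
d=(abs(c['color'][:,:,::-1].astype(int)-old).max(2)>40).astype('uint8')
n,_,st,_=cv2.connectedComponentsWithStats(d)
print([s.tolist() for s in st[1:] if s[4]>25])
```

```text
t 19.85 board [-134.5 -255. ] [ 477.3 -259.8  158.1] F [-1.1  0.7 -0. ] w -0.0
shift [ 1.112 -2.13  -0.35 ] turn [ 0.     0.    -0.003]
brass px (297, 234, 48, 27) [35. 41.] [110. 153.]
brass px (227, 197, 12, 14) [ -76. -161.] [ -28. -127.]
brass px (348, 172, 47, 22) [-221.  166.] [-123.  295.]
brass px (264, 161, 10, 17) [-238.  -78.] [-165.  -54.]
white px [210 257  55   5]
white px [287 226  12  19]
white px [286 200  53   4]
white px [210 200   6  16]
[[128, 0, 4, 21, 46], [0, 0, 283, 175, 10068], [317, 0, 45, 25, 270], [348, 23, 28, 47, 330], [320, 25, 34, 45, 455], [306, 54, 10, 17, 101], [363, 65, 11, 22, 82], [224, 90, 63, 8, 105], [270, 202, 49, 20, 438], [225, 222, 26, 20, 324], [275, 226, 64, 23, 720]]
```

```bash
python3 -c "
from h import *
print(abs(robot.get_state()['dq']).max()); print(order.hand_in())"
```

```text
0.037725669093791506
the job is handed in; nothing more can be done
None
```

The bar is home in the corner, the dog rests against its other end, and I handed the job in at about 20 s. No verdict was given.

**What I did**
1. I pushed the middle-sized bar square against the back fence with two half-open fingers, until contact rose to about 22 N.
2. I pushed its end along the fence to the cleat with shut fingers (about 13 N).
3. I gave it a confirming push against the fence (about 26 N along the push, 22 N upward).
4. I slid the dog up to the bar's free end (about 13 N) and moved the hand clear.

**Last checks**
- **Bar and dog:** In the final scene image the dog (pixels 287–299) meets the bar (297–345). The hand stopped within about 0.5 mm of where the dog should touch. I did not measure the flush fit to the fence after the dog was pushed. It rests on the contact forces and the last picture I viewed.
- **Other things:** Comparing the first and last images, only the bar, the dog and the arm or its shadow changed. The post and both spare brass bars are where they were.

**What disagreed**
- **Finger overhang:** The fingertips stood roughly 20 to 35 mm higher than the stated 22 mm overhang gives. My first two approaches passed just over the bar without touching it. I lowered by small steps with force checks and repeated them.
- **Board position:** The fits from the two cameras differed by about 7 mm, so I set the final positions by contact force.

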